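# Put the balance weights back in their rack in order of size

### The job

The four steel balance weights have been cleaned and stand mixed up in the blue rack. Put them back in the wooden rack, one in each compartment, standing upright near the middle of it, in order of size: the largest at the end next to the black balance, the smallest at the far end. Do not let any of the weights fall over on the way.

Things in the scene. Friction and masses are not known exactly. Their poses are not given: they have to be found in the camera images.
- w500_mid (a point): the largest of the four weights: plain stainless steel upright cylinder with a small knob on top, 42 mm in diameter, 60 mm high in all (the straight body is the lower 49 mm, then a narrow neck and a flat knob 31 mm wide), about 500 g. The point is on its axis, half-way up; z is its axis, up when upright. At the start it stands in some compartment of the blue rack
- w200_mid (a point): the second largest of the four weights: plain stainless steel upright cylinder with a small knob on top, 31 mm in diameter, 50 mm high in all (the straight body is the lower 39 mm, then a narrow neck and a flat knob 23 mm wide), about 200 g. The point is on its axis, half-way up; z is its axis, up when upright. At the start it stands in some compartment of the blue rack
- w100_mid (a point): the third largest of the four weights: plain stainless steel upright cylinder with a small knob on top, 23 mm in diameter, 44 mm high in all (the straight body is the lower 33 mm, then a narrow neck and a flat knob 17 mm wide), about 100 g. The point is on its axis, half-way up; z is its axis, up when upright. At the start it stands in some compartment of the blue rack
- w50_mid (a point): the smallest of the four weights: plain stainless steel upright cylinder with a small knob on top, 15 mm in diameter, 42 mm high in all (the straight body is the lower 31 mm, then a narrow neck and a flat knob 11 mm wide), about 55 g. The point is on its axis, half-way up; z is its axis, up when upright. At the start it stands in some compartment of the blue rack
- blue_rack: the blue plastic cleaning rack in which the weights stand at the start: a row of four equal open square compartments side by side along its own y axis, all together 72 x 273 mm. Origin on the table under the middle of the row; compartment middles lie at y = -100.5, -33.5, +33.5 and +100.5 mm, x = 0; each is 62 mm square inside, its floor 3 mm above the table, the lips round it 5 mm thick and 8 mm high above the table. Fixed.
- wood_rack: the dark wooden storage rack, empty at the start: a row of four equal open square compartments side by side along its own y axis, all together 72 x 273 mm. Origin on the table under the middle of the row; compartment middles lie at y = -100.5, -33.5, +33.5 and +100.5 mm, x = 0; each is 62 mm square inside, its floor 3 mm above the table, the lips round it 5 mm thick and 8 mm high above the table. Fixed.
- balance: the small flat black electronic balance with a round steel pan 80 mm wide, 100 x 120 mm, 27 mm high; it stands beyond one end (+y or -y) of the wooden rack, its centre about 220 mm from the rack's middle; a small steel ball vise 84 mm wide and 58 mm high stands beyond the other end. Origin on the table under its middle. Fixed.
Mind the look-alikes: they are no part of the job. What is shaped like the part that bears w100_mid but orange is not meant.

How it is judged:
By the outcome, as a careful person would: the job done as asked, in the order asked, and still so for the second after the job is handed in, with the robot touching nothing.
It also fails if it takes over 96 s, if anything falls off the work surface, if the arm or the gripper's body presses on something with over 40 N, if the wrist force passes 120 N, or if a joint passes its speed limit or range.

### The arm

A 6-joint arm with a two-finger parallel gripper is mounted at the origin on the work surface. World frame = base frame: x ahead of the robot, y to its left, z up, the work surface at z = 0. Lengths are in m, angles in rad, forces in N, time in s.
With the tool pointing down it reaches from about 0.225 to 0.875 m from the base axis. Payload 3.4 kg.
Tool frame: the origin (TCP) lies midway between the tips of the shut fingers; the grasp point (between the pads) lies 19 mm behind it; z points along the fingers, y is the line along which they close (so a half turn about z gives the same grasp; the last joint's range is limited). The gripper opens to 85 mm and grips with 20 to 120 N. Pads are 22 mm wide; open, the fingers measure 114 mm over their backs; the gripper's body (76 mm by 85 mm) begins 54 mm behind the grasp point. The pads swing forward as they close: fully open they stand 13 mm farther back than shut.
Start: joints at [-1.308, 0.276, 1.505, -0, 1.361, -0.121], TCP at [0.215, -0.533, 0.231] pointing down, gripper open.
Joint ranges: [-2.89, 2.89], [-0.75, 2.08], [0.22, 2.7], [-1.18, 4.32], [0.11, 2.71], [-2.7, 2.7]. Speed limits (rad/s): [2.57, 2.57, 3.14, 3.14, 3.14, 3.14].

### API

Orientations are given as a unit quaternion [w, x, y, z].
In Python, from rig import * gives the robot as it stands.
- The arm moves only by the tool apply_moves, never from a script. Its argument "steps" is one flat list of numbers, 4 for each row, row after row: the shift along the world's x, y, z in cm, then the turn about the world's z in degrees. A call has 1 to 8 rows; each row is the pose to reach, as a shift and turn from the pose commanded when the call began; what a row does not reach only later rows make up. A row lasts 1/12 s, in which the tool goes at most 41.7 mm and 7.16 degrees, less where a joint would pass 70% of its speed; a pose out of reach is approached as far as the arm can. A call with a gripper value outside its range is refused whole. "jaw" is the closure in counts, from 0 (fully open) to 255 (shut), set as the call begins (left out, the last holds). The fingers move at their own pace and stop on an object; "newtons" is the grip in N (left out, the last holds). Time passes only in rows, so rows that repeat a pose let the fingers close. It gives the time, the measured TCP pose, the force, the opening and the grip force at its end, in the units of the state.
- get_state(): the state, without advancing time (a new reading comes with each control period).
- get_image(name): name is "scene" or "top" or "wrist"; returns the picture (384x512x3 uint8, red, green, blue); there is no depth.
- calibration(name): a dict with "fx", "fy", "cx", "cy" (pixels), "xyz" and "rotation" of the camera in the world. Camera axes: x right, y up, looking along -z (the intrinsics and any distortion apply to the point x, -y, -z); pixel columns grow to the right and rows downward; lengths in m; the calibration is good to about 2 mm. A picture is of the moment at which its call begins: read the wrist's pose just before it. calibration takes no time and is no camera call; for the wrist camera it gives the pose at the moment of the call.
- sign_off(): hands the job in; it is judged then, once.
The state is a dict: "clock": time; "qpos": joint angles; "qd": joint speeds; "effort": joint torques, N m; "position": TCP position; "ee_rot": TCP orientation; "contact_force": force on the tool from outside, world axes, zero at the start; "moment": the same for the moment, N m; "width": finger opening in m; "gripper_force": force on a finger pad.
Only numpy, scipy, OpenCV 4.12 (cv2) and the standard library are available. Lean on these libraries where they do the work, as an engineer would, in place of code of your own. Each camera call takes 0.05 s, during which the arm holds its last target. There are 200 camera calls.

## Working session

There is one attempt and no reset: what is moved stays moved. The work goes in short steps, Python scripts to look and compute and a tool call to move; the robot and the scene stay as the last step left them, time stands still between calls to the robot, and variables do not carry over. Pictures are saved under pics/ and viewed, at most 14 in all, crops included, and the job is handed in when it is done.

Besides the shell and the picture viewer there is one more tool, called after "Emit:" as name(argument=value, ...), one argument or row to a line, values as JSON. apply_moves: Moves the arm, as the interface text tells. Its arguments: {"type":"object","properties":{"steps":{"type":"array","items":{"type":"number"}},"jaw":{"type":"number"},"newtons":{"type":"number"}},"required":["steps"]}

```bash
mkdir -p pics; python3 - <<'E'
from rig import *
import cv2
for n in("top","scene"):
    cv2.imwrite(f"pics/{n}0.png",get_image(n)[:,:,::-1]); c=calibration(n); print(n,c)
print(get_state())
E
```

```text
top {'fx': 487.97483312765183, 'fy': 487.97483312765183, 'cx': 259.98303008760166, 'cy': 191.32604981547013, 'xyz': array([0.37576708, 0.03441951, 0.94072696]), 'rotation': array([-0.65578943, -0.0687364 ,  0.07558919,  0.74799854])}
scene {'fx': 489.76725102024443, 'fy': 489.76725102024443, 'cx': 254.7905132176627, 'cy': 190.52346590223289, 'xyz': array([ 1.19726865, -0.19614709,  0.62265198]), 'rotation': array([0.74503804, 0.33865874, 0.24589792, 0.51938693])}
{'clock': 0.1, 'qpos': array([-1.30799518e+00,  2.76547444e-01,  1.50599927e+00,  9.78214251e-06,
        1.36069869e+00, -1.20984706e-01]), 'qd': array([ 2.50270130e-05, -1.15171182e-03, -3.27316680e-03, -1.55107523e-03,
       -1.01242358e-03, -1.99729997e-04]), 'effort': array([ 9.48613488e-04, -4.17703342e+01, -2.46406174e+01,  1.32985060e-04,
        5.81589702e-03,  2.42591014e-06]), 'position': array([ 0.21518425, -0.53271675,  0.23052016]), 'ee_rot': array([-8.24635853e-04,  9.81644840e-01,  1.90716349e-01, -5.37769375e-05]), 'contact_force': array([-0.70352909,  0.48743315,  0.99789725]), 'moment': array([ 0.00532076, -0.01139526,  0.00503911]), 'gripper_force': 0.0, 'width': 0.0855330389332199}
```

View pics/top0.png

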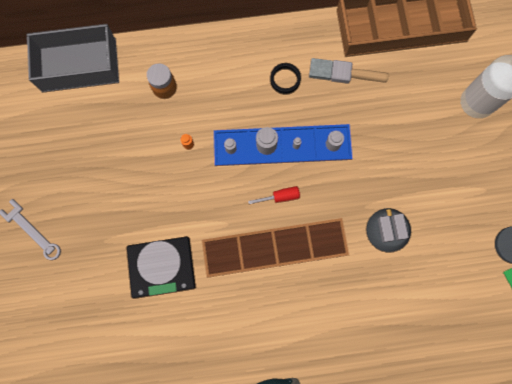

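View pics/scene0.png

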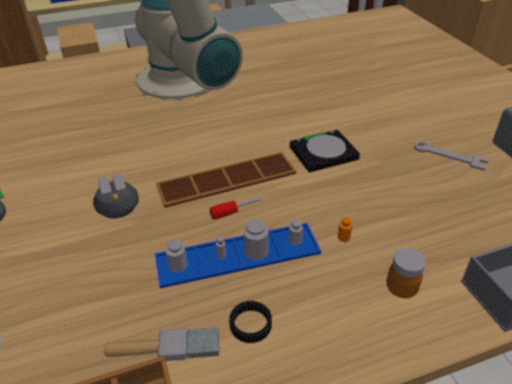

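The top view shows the blue rack at about (215–352, 125–165). Left to right it holds w100 (230,146), w500 (266,141), w50 (297,142) and w200 (335,141). The wooden rack is at (203–347, 222–275) with the balance at its left end (160,265). The orange look-alike is at (187,141).

```bash
cat > h.py <<'E'
from rig import *
import cv2, numpy as np
from scipy.spatial.transform import Rotation as R
def cam(n):
    c=calibration(n); q=np.array(c["rotation"]); return c,R.from_quat(q[[1,2,3,0]]).as_matrix()
def ray(n,px,z,cr=None):
    c,M=cr or cam(n); px=np.atleast_2d(px).astype(float)
    d=np.c_[(px[:,0]-c["cx"])/c["fx"],-(px[:,1]-c["cy"])/c["fy"],-np.ones(len(px))]@M.T
    o=np.array(c["xyz"]); return (o+d*((z-o[2])/d[:,2])[:,None])[:,:2]
def proj(n,P,cr=None):
    c,M=cr or cam(n); p=(np.atleast_2d(P)-c["xyz"])@M
    return np.c_[c["cx"]-c["fx"]*p[:,0]/p[:,2],c["cy"]+c["fy"]*p[:,1]/p[:,2]]
def big(m):
    cs,_=cv2.findContours(m.astype(np.uint8),cv2.RETR_EXTERNAL,cv2.CHAIN_APPROX_NONE); return max(cs,key=cv2.contourArea)[:,0]
def rect(n,m,z=.008):
    w=ray(n,big(m)+0.0,z); (c,s,a)=cv2.minAreaRect((w*1000).astype(np.float32))
    if s[0]>s[1]: s=s[::-1]; a+=90
    return np.array(c)/1000,s,a-90 if a>90 else a   # a: short-side direction, deg from x
E
python3 - <<'E'
from h import *
for n in("top","scene"):
    im=get_image(n); hsv=cv2.cvtColor(im,cv2.COLOR_RGB2HSV); h,s,v=[hsv[:,:,i].astype(int) for i in range(3)]
    b=(h>105)&(h<125)&(s>150)
    b=cv2.morphologyEx(b.astype(np.uint8),cv2.MORPH_CLOSE,np.ones((3,3)))
    print(n,"blue",rect(n,b))
    w=((v<125)&(s>80)&((h<20)|(h>170))).astype(np.uint8)
    roi=np.zeros_like(w)
    if n=="top": roi[210:285,196:355]=1
    else: roi[145:210,150:305]=1
    w=cv2.morphologyEx(w*roi,cv2.MORPH_CLOSE,np.ones((7,7)))
    print(n,"wood",rect(n,w))
    roi=cv2.fillPoly(np.zeros_like(w),[cv2.convexHull(big(b))],1) 
    roi=cv2.dilate(roi,np.ones((5,5)))
    if n=="scene": roi=cv2.dilate(roi,np.ones((25,1)))
    g=((s<50)&(v>60)).astype(np.uint8)*roi
    k,l,st,ce=cv2.connectedComponentsWithStats(g)
    for i in range(1,k):
        if st[i,4]>15: print(st[i],ce[i].round(1), ray(n,ce[i],.035).round(4))
E
```

```text
top blue (array([ 0.65737524, -0.04383775]), (71.08153533935547, 270.26177978515625), 85.18862915039062)
top wood (array([ 0.45741425, -0.00097182]), (61.9977912902832, 262.4527587890625), 1.3516478538513184)
[256 127  22  27 466] [266.4 139.9] [[ 0.6619 -0.0125]]
[326 131  18  20 258] [334.5 140.2] [[ 0.644 -0.143]]
[224 139  12  14 135] [229.9 145.4] [[0.6602 0.059 ]]
[293 138   8  11  63] [296.6 142.7] [[ 0.6486 -0.0696]]
scene blue (array([ 0.65958606, -0.04233383]), (73.5535659790039, 269.29443359375), 85.17442321777344)
scene wood (array([ 4.62095734e-01, -1.62017822e-04]), (78.86724853515625, 272.1702880859375), 1.4198253154754639)
[243 220  28  39 821] [255.7 239. ] [[ 0.6644 -0.0113]]
[289 220  13  24 254] [295.3 231.6] [[0.6717 0.0568]]
[214 237  13  21 147] [220.5 246.5] [[ 0.66   -0.0708]]
[164 240  24  31 496] [175.8 255. ] [[ 0.6525 -0.1433]]
[317 241   5  14  16] [319.1 248.3] [[0.7201 0.0777]]
```

```bash
python3 - <<'E'
import cv2
a=cv2.imread("pics/top0.png")[105:295,190:360]
cv2.imwrite("pics/c1.png",cv2.resize(a,None,fx=3.15,fy=3.15,interpolation=2)[:600])
E
```

```text
(no output)
```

View pics/c1.png

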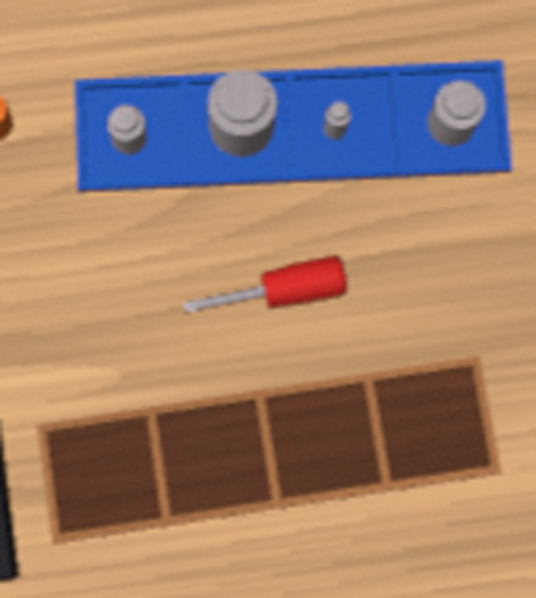

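Crop scale is 3.15 from (190,105). Knob centres are w100 (126,118), w500 (243,97), w50 (338,108) and w200 (461,98). The wooden rack is empty and the balance is at its left (+y) end. I'll move over the largest weight and look with the wrist camera.

```bash
python3 - <<'E'
from h import *
for n,p,z in(("w500",(243,97),.063),("w200",(461,98),.053),("w100",(126,118),.047),("w50",(338,108),.045)):
    print(n,ray("top",np.array(p)/3.15+[190,105],z).round(4))
E
```

```text
w500 [[ 0.6608 -0.0134]]
w200 [[ 0.6461 -0.1443]]
w100 [[0.6622 0.0578]]
w50 [[ 0.6521 -0.0707]]
```

Emit:
apply_moves(
  steps=[4,4,0,7,8,8,0,14,11,12,0,21,14,16,0,28,17,20,0,35,20,24,0,42,23,27,0,49,26,30,0,56],
  jaw=0,
  newtons=50,
)

```text
clock: 0.87
position: [0.4328, -0.2787, 0.2314]
ee_rot: [-0.0, 0.775, 0.631, -0.0]
contact_force: [-0.3, -0.8, -0.4]
width: 0.0854
gripper_force: 0.0
```

Emit:
apply_moves(
  steps=[3,4,0,7,6,7,0,7,9,10,-1,7,12,14,-2,7,15,18,-3,7,18,22,-3,7,18,22,-3,7,18,22,-3,7],
)

```text
clock: 1.53
position: [0.6157, -0.0547, 0.2]
ee_rot: [-0.001, 0.735, 0.678, 0.002]
contact_force: [-0.3, -0.8, 0.1]
width: 0.085
gripper_force: 0.0
```

```bash
python3 - <<'E'
from h import *
s=get_state(); print(s["clock"],s["position"],s["ee_rot"],s["qd"].round(3))
c=cam("wrist"); im=get_image("wrist"); cv2.imwrite("pics/w1.png",im[:,:,::-1])
print(c)
print(proj("wrist",[[.6608,-.0134,.063],[.6461,-.1443,.053],[.6622,.0578,.047],[.6521,-.0707,.045]],c).round(0))
E
```

```text
1.5333 [ 0.61568002 -0.05465614  0.1999576 ] [-0.00091895  0.73548616  0.67753607  0.00203422] [-0.07  -0.035  0.047 -0.099  0.038 -0.06 ]
({'fx': 276.60562013574366, 'fy': 276.60562013574366, 'cx': 255.26163615787115, 'cy': 190.57934662162063, 'xyz': array([0.62022783, 0.01371058, 0.34309837]), 'rotation': array([ 0.98968357, -0.13730645,  0.00508231, -0.04058991])}, array([[ 0.99665326,  0.07894667,  0.02120626],
       [-0.081738  ,  0.95899879,  0.2713673 ],
       [ 0.00108676, -0.27219246,  0.96224222]]))
[[298. 137.]
 [288. 251.]
 [294.  62.]
 [290. 188.]]
```

View pics/w1.png

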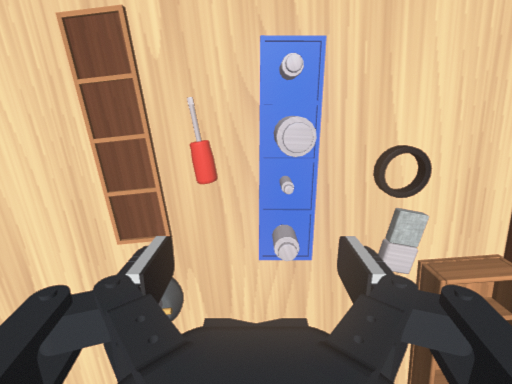

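The wrist view shows the knob tops at w100 (292,64), w500 (297,136), w50 (287,186) and w200 (286,250). All are within 2–3 px of the predictions. The wooden rack is at (60–168, 8–242).

Emit:
apply_moves(
  steps=[2.2,2.1,-2,0,4.4,4.2,-4,0,4.4,4.2,-7,0,4.4,4.2,-9,0,4.4,4.2,-9,0,4.4,4.2,-9,0,4.4,4.2,-9,0],
)

```text
clock: 2.17
position: [0.6568, -0.0198, 0.1128]
ee_rot: [0.001, 0.738, 0.675, 0.001]
contact_force: [0.5, -0.1, -0.2]
width: 0.0854
gripper_force: 0.0
```

Emit:
apply_moves(
  steps=[0.3,0.7,-1,0,0.3,0.7,-4,0,0.3,0.7,-7,0,0.3,0.7,-9,0,0.3,0.7,-10,0,0.3,0.7,-10,0,0.3,0.7,-10,0,0.3,0.7,-10,0],
)

```text
clock: 2.83
position: [0.6609, -0.0119, 0.0132]
ee_rot: [0.001, 0.737, 0.675, 0.001]
contact_force: [-0.1, -0.1, 0.2]
width: 0.0856
gripper_force: 0.0
```

Emit:
apply_moves(
  steps=[0,0,0,0,0,0,0,0,0,0,0,0,0,0,0,0,0,0,0,0,0,0,0,0,0,0,0,0,0,0,0,0],
  jaw=255,
  newtons=50,
)

```text
clock: 3.5
position: [0.661, -0.0119, 0.0127]
ee_rot: [0.002, 0.737, 0.675, 0.001]
contact_force: [1.5, 0.3, 5.3]
width: 0.0413
gripper_force: 50.7
```

Emit:
apply_moves(
  steps=[0,0,2,0,0,0,5,0,0,0,8,0,-2,1,9,1,-5,3,9,2,-8,5,9,3,-11,6,9,4,-14,8,9,5],
)

```text
clock: 4.17
position: [0.5157, 0.0679, 0.0997]
ee_rot: [-0.001, 0.707, 0.707, -0.002]
contact_force: [0.7, 0.7, -4.8]
width: 0.041
gripper_force: 52.2
```

Emit:
apply_moves(
  steps=[-3,1.5,0,1,-6,3,0,1,-6.6,3.2,0,1,-6.6,3.2,0,1,-6.6,3.2,0,1],
)

```text
clock: 4.58
position: [0.4521, 0.1004, 0.1007]
ee_rot: [-0.0, 0.701, 0.714, -0.001]
contact_force: [1.4, 0.4, -5.4]
width: 0.0411
gripper_force: 52.4
```

Emit:
apply_moves(
  steps=[0.3,-0.1,-2,0,0.3,-0.1,-5,0,0.3,-0.1,-7,0,0.3,-0.1,-8,0,0.3,-0.1,-8.5,0,0.3,-0.1,-8.7,0,0.3,-0.1,-8.7,0,0.3,-0.1,-8.7,0],
)

```text
clock: 5.25
position: [0.4575, 0.0992, 0.0148]
ee_rot: [0.001, 0.701, 0.713, 0.001]
contact_force: [1.3, -0.1, -5.4]
width: 0.0414
gripper_force: 52.3
```

Emit:
apply_moves(
  steps=[-0.2,0,-0.1,0,-0.2,0,-0.2,0,-0.2,0,-0.2,0,-0.2,0,-0.2,0],
)

```text
clock: 5.58
position: [0.4543, 0.0993, 0.0128]
ee_rot: [0.0, 0.701, 0.713, 0.0]
contact_force: [-0.5, 0.4, -3.1]
width: 0.041
gripper_force: 52.3
```

Emit:
apply_moves(
  steps=[0,0,-0.05,0,0,0,-0.05,0,0,0,-0.05,0],
)

```text
clock: 5.83
position: [0.4543, 0.0993, 0.0127]
ee_rot: [0.0, 0.701, 0.713, 0.0]
contact_force: [-4.3, -1.0, 5.3]
width: 0.0409
gripper_force: 53.5
```

Emit:
apply_moves(
  steps=[0,0,0,0,0,0,0,0,0,0,0,0,0,0,0,0,0,0,0,0,0,0,0,0,0,0,0,0,0,0,0,0],
  jaw=0,
)

```text
clock: 6.5
position: [0.4543, 0.0993, 0.0118]
ee_rot: [0.0, 0.701, 0.713, 0.0]
contact_force: [0.2, 0.7, -0.2]
width: 0.0856
gripper_force: 0.0
```

Emit:
apply_moves(
  steps=[0,0,2,0,0,0,5,0,0,0,9,0,0,0,12,0,0,0,15,0,0,0,18,0,0,0,18,0,0,0,18,0],
)

```text
clock: 7.17
position: [0.4553, 0.0994, 0.1935]
ee_rot: [0.002, 0.701, 0.713, 0.002]
contact_force: [-0.6, -0.4, -1.1]
width: 0.0852
gripper_force: 0.0
```

```bash
python3 - <<'E'
from h import *
c=cam("wrist"); im=get_image("wrist"); cv2.imwrite("pics/w2.png",im[:,:,::-1])
cv2.imwrite("pics/t2.png",get_image("top")[:,:,::-1])
u=np.array([-.0236,.9997]); ctr=np.array([.4574,-.001])
P=[[*(ctr+u*y),.003] for y in(.1005,.0335,-.0335,-.1005)]+[[.455,.0995,.063]]
print(proj("wrist",P,c).round(0),proj("top",P).round(0))
E
```

```text
[[255. 170.]
 [255. 221.]
 [256. 266.]
 [256. 308.]
 [255. 182.]] [[223. 255.]
 [257. 250.]
 [292. 244.]
 [326. 239.]
 [220. 253.]]
```

View pics/w2.png

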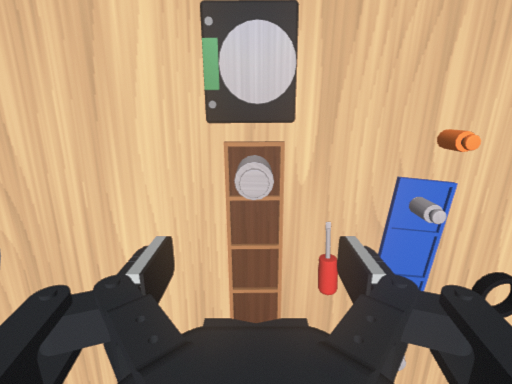

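The wrist view shows w500 upright in the middle of the balance-end compartment (254,178). Next is w200.

Emit:
apply_moves(
  steps=[2.4,-3,0,-1,4.8,-6,0,-2,7.2,-9,0,-3,9.6,-12,0,-4,12,-15,0,-5,14.4,-18,0,-6,16.8,-21,0,-6,19,-24.3,0,-6],
)

```text
clock: 7.93
position: [0.6443, -0.1445, 0.1889]
ee_rot: [-0.002, 0.737, 0.676, -0.001]
contact_force: [0.4, -0.2, 0.0]
width: 0.085
gripper_force: 0.0
```

Emit:
apply_moves(
  steps=[0,0,-3,0,0,0,-6,0,0,0,-8,0,0,0,-8,0,0,0,-8,0],
)

```text
clock: 8.35
position: [0.6424, -0.1432, 0.1088]
ee_rot: [-0.003, 0.737, 0.675, -0.002]
contact_force: [0.6, 0.3, 0.3]
width: 0.0855
gripper_force: 0.0
```

Emit:
apply_moves(
  steps=[0.3,0,-2,0,0.3,0,-5,0,0.3,0,-7,0,0.3,0,-9,0,0.3,0,-9.6,0,0.3,0,-9.6,0,0.3,0,-9.6,0,0.3,0,-9.6,0],
)

```text
clock: 9.02
position: [0.6488, -0.1441, 0.0179]
ee_rot: [0.002, 0.737, 0.676, 0.001]
contact_force: [-0.4, 0.5, 0.7]
width: 0.0853
gripper_force: 0.0
```

Emit:
apply_moves(
  steps=[0,0,0,0,0,0,0,0,0,0,0,0,0,0,0,0,0,0,0,0,0,0,0,0,0,0,0,0,0,0,0,0],
  jaw=255,
  newtons=35,
)

```text
clock: 9.68
position: [0.6472, -0.1437, 0.0164]
ee_rot: [0.0, 0.737, 0.676, 0.0]
contact_force: [-2.2, 0.1, 4.3]
width: 0.0296
gripper_force: 34.9
```

Emit:
apply_moves(
  steps=[0,0,2,0,0,0,5,0,0,0,8,0,-2,2,9,1,-5,4.5,9,2,-8,7,9,3,-10.7,9.7,9,4,-13,12,9,5],
)

```text
clock: 10.35
position: [0.5142, -0.0221, 0.1049]
ee_rot: [-0.001, 0.707, 0.707, -0.001]
contact_force: [0.1, 0.0, -2.7]
width: 0.0301
gripper_force: 35.2
```

Emit:
apply_moves(
  steps=[-3,2.8,0,1,-6,5.5,0,1,-6,5.5,0,1,-6,5.5,0,1,-6,5.5,0,1],
)

```text
clock: 10.77
position: [0.4579, 0.0313, 0.1059]
ee_rot: [0.001, 0.701, 0.713, 0.0]
contact_force: [1.2, 0.2, -0.9]
width: 0.03
gripper_force: 35.3
```

Emit:
apply_moves(
  steps=[-0.1,0.1,-2,0,-0.1,0.1,-5,0,-0.1,0.1,-7,0,-0.1,0.1,-8,0,-0.1,0.1,-8.6,0,-0.1,0.1,-8.7,0,-0.1,0.1,-8.7,0,-0.1,0.1,-8.7,0],
)

```text
clock: 11.43
position: [0.4575, 0.0319, 0.0194]
ee_rot: [0.001, 0.701, 0.713, 0.001]
contact_force: [-0.7, -0.4, -2.3]
width: 0.0299
gripper_force: 35.3
```

Emit:
apply_moves(
  steps=[0,0,-0.15,0,0,0,-0.2,0,0,0,-0.25,0,0,0,-0.25,0],
)

```text
clock: 11.77
position: [0.4564, 0.0323, 0.0166]
ee_rot: [0.0, 0.701, 0.713, 0.0]
contact_force: [0.4, -0.2, -2.6]
width: 0.0298
gripper_force: 35.3
```

Emit:
apply_moves(
  steps=[0,0,-0.1,0,0,0,-0.1,0,0,0,-0.1,0],
)

```text
clock: 12.02
position: [0.4564, 0.0324, 0.0163]
ee_rot: [0.0, 0.701, 0.713, 0.0]
contact_force: [-2.1, 0.2, 6.7]
width: 0.0295
gripper_force: 36.3
```

Emit:
apply_moves(
  steps=[0,0,0,0,0,0,0,0,0,0,0,0,0,0,0,0,0,0,0,0,0,0,0,0,0,0,0,0],
  jaw=0,
)

```text
clock: 12.6
position: [0.4562, 0.0323, 0.0153]
ee_rot: [0.0, 0.701, 0.713, 0.0]
contact_force: [0.4, -0.5, -1.2]
width: 0.0852
gripper_force: 0.0
```

Emit:
apply_moves(
  steps=[0,0,2,0,0,0,5,0,0,0,9,0,0,0,12,0,0,0,15,0,0,0,17,0,0,0,17,0,0,0,17,0],
)

```text
clock: 13.27
position: [0.4568, 0.0323, 0.1863]
ee_rot: [0.001, 0.701, 0.713, 0.001]
contact_force: [-1.1, 0.2, -0.7]
width: 0.0852
gripper_force: 0.0
```

```bash
python3 - <<'E'
from h import *
im=get_image("wrist"); cv2.imwrite("pics/w3.png",im[:,:,::-1])
E
```

```text
(no output)
```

View pics/w3.png

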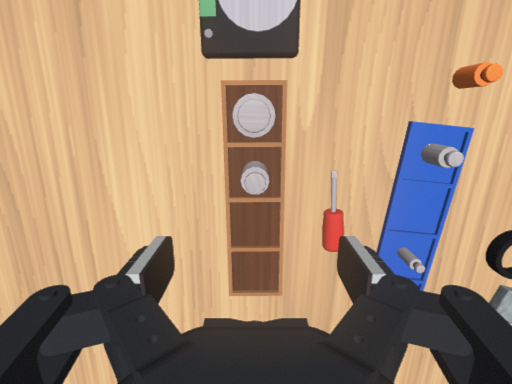

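w500 (254,116) and w200 (255,178) are standing centred in their compartments. Next is w100.

Emit:
apply_moves(
  steps=[3,0.4,0,-1,6,0.8,0,-2,9,1.2,0,-3,12,1.6,0,-4,15,2,0,-5,18,2.3,0,-6,20.4,2.5,-2,-6,20.4,2.5,-5,-6],
)

```text
clock: 13.98
position: [0.6669, 0.0575, 0.1348]
ee_rot: [0.003, 0.737, 0.676, 0.003]
contact_force: [1.3, 0.0, -0.4]
width: 0.0854
gripper_force: 0.0
```

Emit:
apply_moves(
  steps=[0,0,-2,0,0,0,-2,0,0,0,-2,0,0,0,-2,0],
)

```text
clock: 14.32
position: [0.6603, 0.0573, 0.1154]
ee_rot: [-0.0, 0.737, 0.676, -0.0]
contact_force: [0.0, 0.1, 0.3]
width: 0.0853
gripper_force: 0.0
```

Emit:
apply_moves(
  steps=[0.1,0,-2,0,0.1,0,-5,0,0.1,0,-8,0,0.1,0,-9.5,0,0.1,0,-10.2,0,0.1,0,-10.2,0,0.1,0,-10.2,0,0.1,0,-10.2,0],
)

```text
clock: 14.98
position: [0.6629, 0.0573, 0.0156]
ee_rot: [0.001, 0.737, 0.676, 0.002]
contact_force: [0.3, 0.1, 0.1]
width: 0.0858
gripper_force: 0.0
```

Emit:
apply_moves(
  steps=[0,0,0,0,0,0,0,0,0,0,0,0,0,0,0,0,0,0,0,0,0,0,0,0,0,0,0,0,0,0,0,0],
  jaw=255,
  newtons=30,
)

```text
clock: 15.65
position: [0.6616, 0.0573, 0.0137]
ee_rot: [0.0, 0.737, 0.676, 0.0]
contact_force: [0.0, 0.2, 4.1]
width: 0.0217
gripper_force: 29.4
```

Emit:
apply_moves(
  steps=[0,0,2,0,0,0,5,0,0,0,8,0,-2,-1,9,1,-5,-2.3,9,2,-8,-3.6,9,3,-11,-5,9,4,-14,-6.3,9,5],
)

```text
clock: 16.32
position: [0.5191, -0.0061, 0.1028]
ee_rot: [-0.0, 0.707, 0.708, -0.0]
contact_force: [0.5, -0.4, -1.0]
width: 0.0216
gripper_force: 29.7
```

Emit:
apply_moves(
  steps=[-3,-1.5,0,1,-6,-2.8,0,1,-6.4,-2.9,0,1,-6.4,-2.9,0,1,-6.4,-2.9,0,1,-6.4,-2.9,0,1],
)

```text
clock: 16.82
position: [0.4589, -0.0346, 0.1035]
ee_rot: [0.001, 0.701, 0.713, 0.001]
contact_force: [0.9, 0.2, -0.0]
width: 0.0215
gripper_force: 29.7
```

Emit:
apply_moves(
  steps=[-0.1,0,-2,0,-0.1,0,-5,0,-0.1,0,-7,0,-0.1,0,-8,0,-0.1,0,-8.6,0,-0.1,0,-8.8,0,-0.1,0,-8.8,0,-0.1,0,-8.8,0],
)

```text
clock: 17.48
position: [0.4574, -0.0347, 0.0158]
ee_rot: [0.001, 0.701, 0.713, 0.0]
contact_force: [-0.3, 0.3, -1.4]
width: 0.0219
gripper_force: 29.7
```

Emit:
apply_moves(
  steps=[0,0,0,0,0,0,0,0,0,0,0,0],
)

```text
clock: 17.73
position: [0.4567, -0.0348, 0.016]
ee_rot: [0.001, 0.701, 0.713, 0.0]
contact_force: [-0.2, -0.8, -0.7]
width: 0.0219
gripper_force: 29.7
```

Emit:
apply_moves(
  steps=[0.1,0,-0.1,0,0.1,0,-0.2,0,0.1,0,-0.25,0,0.1,0,-0.25,0],
)

```text
clock: 18.07
position: [0.4577, -0.0348, 0.0137]
ee_rot: [0.001, 0.701, 0.713, 0.0]
contact_force: [-0.7, -0.2, 7.1]
width: 0.0217
gripper_force: 30.6
```

Emit:
apply_moves(
  steps=[0,0,0,0,0,0,0,0,0,0,0,0,0,0,0,0,0,0,0,0,0,0,0,0,0,0,0,0],
  jaw=0,
)

```text
clock: 18.65
position: [0.4572, -0.0347, 0.0127]
ee_rot: [-0.0, 0.701, 0.713, -0.0]
contact_force: [-0.6, 0.3, 0.8]
width: 0.0853
gripper_force: 0.0
```

Emit:
apply_moves(
  steps=[0,0,2,0,0,0,5,0,0,0,9,0,0,0,12,0,0,0,15,0,0,0,17,0,0,0,17,0,0,0,17,0],
)

```text
clock: 19.32
position: [0.4578, -0.0348, 0.1838]
ee_rot: [0.001, 0.701, 0.713, 0.001]
contact_force: [0.1, -0.4, -0.3]
width: 0.0851
gripper_force: 0.0
```

Emit:
apply_moves(
  steps=[3,-0.5,0,-1,6,-1,0,-2,9,-1.5,0,-3,12,-2,0,-4,15,-2.5,0,-5,18,-3.3,0,-6,19.4,-3.5,-2,-6,19.4,-3.5,-5,-6],
)

```text
clock: 19.98
position: [0.6564, -0.071, 0.1324]
ee_rot: [0.003, 0.737, 0.675, 0.002]
contact_force: [-0.4, 0.4, 0.4]
width: 0.0854
gripper_force: 0.0
```

Emit:
apply_moves(
  steps=[0,0,-2,0,0,0,-2,0,0,0,-2,0,0,0,-2,0],
)

```text
clock: 20.32
position: [0.6514, -0.0697, 0.1128]
ee_rot: [-0.0, 0.737, 0.676, -0.0]
contact_force: [1.0, 0.5, 0.6]
width: 0.0852
gripper_force: 0.0
```

```bash
python3 - <<'E'
from h import *
c=cam("wrist");im=get_image("wrist"); cv2.imwrite("pics/w4.png",im[:,:,::-1]); print(get_state()["position"],proj("wrist",[.651,-.070,.045],c))
E
```

```text
[ 0.65191932 -0.06980927  0.11386256] [[255.94459836 201.18331165]]
```

View pics/w4.png

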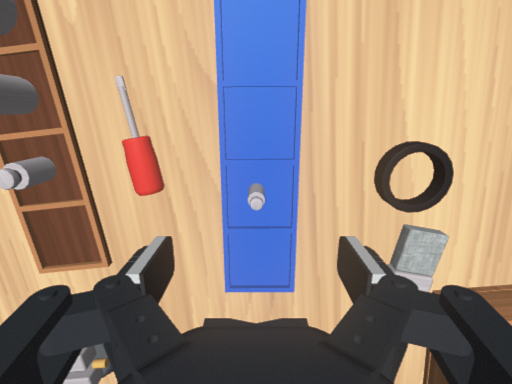

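The w50 knob is at (257,202), as predicted (256,201). The other three are standing in the wooden rack. I'll descend.

Emit:
apply_moves(
  steps=[0,0,-2,0,0,0,-5,0,0,0,-8,0,0,0,-9.5,0,0,0,-10,0,0,0,-10.1,0,0,0,-10.1,0,0,0,-10.1,0],
)

```text
clock: 21.03
position: [0.6529, -0.07, 0.014]
ee_rot: [0.002, 0.737, 0.676, 0.001]
contact_force: [-0.3, 0.5, 0.4]
width: 0.0857
gripper_force: 0.0
```

Emit:
apply_moves(
  steps=[0,0,0,0,0,0,0,0,0,0,0,0,0,0,0,0,0,0,0,0,0,0,0,0,0,0,0,0,0,0,0,0],
  jaw=255,
  newtons=25,
)

```text
clock: 21.7
position: [0.6513, -0.0697, 0.012]
ee_rot: [0.0, 0.737, 0.676, 0.0]
contact_force: [-0.5, -0.4, 1.5]
width: 0.0138
gripper_force: 24.7
```

Emit:
apply_moves(
  steps=[0,0,2,0,0,0,5,0,0,0,8,0,-2,-0.4,9,1,-5,-1,9,2,-8,-1.5,9,3,-11,-2,9,4,-14,-2.5,9,5],
)

```text
clock: 22.37
position: [0.5097, -0.0947, 0.1016]
ee_rot: [-0.0, 0.707, 0.707, -0.0]
contact_force: [0.1, 0.1, -0.6]
width: 0.0138
gripper_force: 24.6
```

Emit:
apply_moves(
  steps=[-3,-0.4,0,1,-5.2,-0.7,0,1,-5.2,-0.7,0,1,-5.2,-0.7,0,1,-5.2,-0.7,0,1,-5.2,-0.7,0,1],
)

```text
clock: 22.87
position: [0.4608, -0.102, 0.102]
ee_rot: [0.001, 0.701, 0.713, 0.0]
contact_force: [1.2, -0.3, -0.4]
width: 0.0139
gripper_force: 24.7
```

Emit:
apply_moves(
  steps=[0,0,-2,0,0,0,-5,0,0,0,-7,0,0,0,-8,0,0,0,-8.6,0,0,0,-8.8,0,0,0,-8.8,0,0,0,-8.8,0],
)

```text
clock: 23.53
position: [0.4603, -0.1019, 0.0143]
ee_rot: [0.001, 0.701, 0.713, 0.0]
contact_force: [0.1, 0.9, -0.3]
width: 0.0138
gripper_force: 24.6
```

Emit:
apply_moves(
  steps=[0,0,0,0,0,0,0,0,0,0,0,0],
)

```text
clock: 23.78
position: [0.4597, -0.1018, 0.0145]
ee_rot: [0.001, 0.701, 0.713, 0.0]
contact_force: [0.2, -0.1, -1.2]
width: 0.0141
gripper_force: 24.6
```

Emit:
apply_moves(
  steps=[0,0,-0.1,0,0,0,-0.2,0,0,0,-0.25,0,0,0,-0.25,0],
)

```text
clock: 24.12
position: [0.4594, -0.1018, 0.0119]
ee_rot: [0.0, 0.701, 0.713, 0.0]
contact_force: [-1.3, 0.5, 5.5]
width: 0.0142
gripper_force: 25.3
```

Emit:
apply_moves(
  steps=[0,0,0,0,0,0,0,0,0,0,0,0,0,0,0,0,0,0,0,0,0,0,0,0,0,0,0,0],
  jaw=0,
)

```text
clock: 24.7
position: [0.4592, -0.1017, 0.0113]
ee_rot: [-0.0, 0.701, 0.713, 0.0]
contact_force: [0.4, 0.2, 0.1]
width: 0.0853
gripper_force: 0.0
```

Emit:
apply_moves(
  steps=[0,0,2,0,0,0,5,0,0,0,9,0,0,0,12,0,0,0,15,0,0,0,17,0,-2,-3,18,0,-4,-5,18,0],
)

```text
clock: 25.37
position: [0.4214, -0.1534, 0.1943]
ee_rot: [0.004, 0.7, 0.714, 0.001]
contact_force: [-0.4, -0.4, -0.3]
width: 0.0856
gripper_force: 0.0
```

Emit:
apply_moves(
  steps=[-2,-3,0,0,-4,-6,0,0,-6,-9,0,0,-8,-12,0,0,-8,-12,0,0,-8,-12,0,0],
)

```text
clock: 25.87
position: [0.3382, -0.273, 0.1912]
ee_rot: [-0.0, 0.703, 0.712, 0.0]
contact_force: [0.1, 0.2, -0.4]
width: 0.0853
gripper_force: 0.0
```

```bash
python3 - <<'E'
from h import *
a=get_image("top")[190:310,110:360]; b=get_image("scene")[110:230,130:380]
cv2.imwrite("pics/f.png",cv2.resize(np.vstack([a,b])[:,:,::-1],None,fx=2.5,fy=2.5,interpolation=2))
E
```

```text
(no output)
```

View pics/f.png

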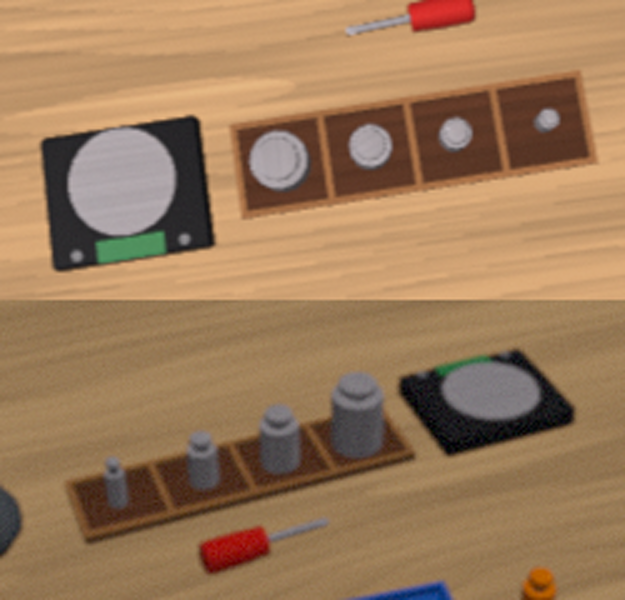

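Both views show all four weights upright near the middles of their compartments, the largest beside the balance and the smallest at the far end. I'm handing it in.

```bash
python3 -c "
from rig import *
print(sign_off())"
```

```text
the job is handed in; nothing more can be done
None
```

All four weights stand upright near the middle of their own compartments in the wooden rack, largest beside the balance down to smallest at the far end; the job took about 26 s and is handed in.

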